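# Find the rocking canister lid and press it home

### The arm

A 7-joint arm with a two-finger parallel gripper is mounted at the origin on the work surface. World frame = base frame: x ahead of the robot, y to its left, z up, the work surface at z = 0. Lengths are in m, angles in rad, forces in N, time in s.
With the tool pointing down it reaches from about 0.4 to 0.875 m from the base axis. Payload 19.3 kg.
Tool frame: the origin (TCP) lies on the mounting face of the last link; the fingertips stand 173 mm ahead of it and the grasp point (between the pads) lies 155 mm ahead of it; z points along the fingers, y is the line along which they close (so a half turn about z gives the same grasp; the last joint's range is limited). The gripper opens to 85 mm and grips with 20 to 120 N. Pads are 22 mm wide; open, the fingers measure 114 mm over their backs; the gripper's body (76 mm by 85 mm) begins 54 mm behind the grasp point. The pads swing forward as they close: fully open they stand 13 mm farther back than shut.
Start: joints at [-1.343, 0.521, -0.036, 1.599, 0.021, 1.021, -0.113], TCP at [0.183, 0.597, 0.405] pointing down, gripper open.
Joint ranges: [-2.91, 2.91], [-0.3, 2.13], [-1.5, 1.42], [0.17, 2.43], [-1.26, 4.41], [0.16, 1.93], [-2.52, 2.52]. Speed limits (rad/s): [1.89, 1.89, 2.39, 2.39, 3.01, 3.01, 3.01].

### API

Orientations are given as a unit quaternion [w, x, y, z].
In Python, from workcell import robot, imaging gives the robot as it stands.
- The arm moves only by the tool carry_out, never from a script. Its argument "increments" is a list of rows, each an object with "offset": the shift along the world's x, y, z in m, a list of three; "turn": the turn about the world's z in degrees; "hand": the closure in counts, from 0 (fully open) to 255 (shut). A call has 1 to 12 rows; each row shifts and turns the commanded pose from where the row before left it; what a row does not reach is not made up. A row lasts 1/10 s, in which the tool goes at most 50 mm and 8.59 degrees, less where a joint would pass 70% of its speed; a pose out of reach is approached as far as the arm can. A call is refused whole if a number of a shift passes 0.05 or a number of a turn 8.59, either way. A call with a gripper value outside its range is refused whole. The fingers move at their own pace and stop on an object; "squeeze" is the grip in N (left out, the last holds). Time passes only in rows, so rows that do not move let the fingers close. It gives the time, the measured TCP pose, the force, the opening and the grip force at its end, in the units of the state.
- robot.read_state(): the state, without advancing time (a new reading comes with each control period).
- imaging.read_camera(name): name is "side" or "top"; returns (picture, depth): 384x512x3 uint8, red, green, blue; 384x512 float32, m along the optical axis (not along the pixel's ray), 0 where there is no reading.
- imaging.camera_info(name): a dict with "fx", "fy", "cx", "cy" (pixels), "dist_coeffs" ([k1, k2, p1, p2, k3] as OpenCV has them; the pictures are not rectified), "rvec" (rotation vector, rad) and "tvec" (3), from world to camera coordinates, as OpenCV has them. Camera axes: x right, y down, z forward; pixel columns grow to the right and rows downward; lengths in m; the calibration is good to about 2 mm. A picture is of the moment at which its call begins. camera_info takes no time and is no camera call.
- robot.job_done(): hands the job in; it is judged then, once.
The state is a dict: "clock": time; "joint_pos": joint angles; "joint_vel": joint speeds; "joint_torque": joint torques, N m; "position": TCP position; "ee_rot": TCP orientation; "contact_force": force on the tool from outside, world axes, zero at the start; "torque": the same for the moment, N m; "opening": finger opening in m; "grip_force": force on a finger pad.
Only numpy, scipy, OpenCV 4.12 (cv2) and the standard library are available. Lean on these libraries where they do the work, as an engineer would, in place of code of your own. Each camera call takes 0.05 s, during which the arm holds its last target. There are 200 camera calls.

### The job

One of the three steel canister lids on the drainer board is not on properly. Press each lid near its edge with the fingertips until you find the one that rocks, then press that lid down in its middle until it is fully home, and finish with the fingertips still resting firmly on it. Only press the lids, never lift them, and leave the bowl, dish, tin and fork where they are.

Things in the scene. Friction and masses are not known exactly. Their poses are not given: they have to be found in the camera images.
- lid_1: steel lid of the short canister (64 mm tall, 92 mm across, white enamel, fixed). Origin at the centre of the flat top face, 73 mm above the board at the start; z up. The three lids are identical: flat disc 100 mm across, skirt 18 mm deep over the rim, dark seal round its foot. Two lids (any two) are home already and stay firm wherever pressed; the third is loose and looks the same, at the same height, until pressed.
- lid_2: steel lid of the middle-sized canister (76 mm tall, 92 mm across, white enamel, fixed). Origin at the centre of the flat top face, 85 mm above the board at the start; z up. Same as lid_1. Whichever lid is loose rocks: 1 to 2 N on its top 35 to 40 mm from the centre tips it 0.09 to 0.12 rad (that side goes down 3 to 4.5 mm); let go, it springs back level.
- lid_3: steel lid of the tall canister (88 mm tall, 92 mm across, white enamel, fixed). Origin at the centre of the flat top face, 97 mm above the board at the start; z up. Same as lid_1. Whichever lid is loose, pressed in its middle, gives nothing up to about 9 N, then slides 4 mm down, stops firmly and stays. Pressed hard near the edge it goes only part of the way.
- bowl: upturned steel mixing bowl, 150 mm across and 62 mm high; origin at the centre of its underside on the board
- dish: open teal ceramic dish, 140 mm across the rim and 40 mm high; origin at the centre of its underside
- tin: squat aluminium tin standing towards the back, 76 mm across and 50 mm high; origin at the centre of its underside
- fork: white plastic fork lying flat, 177 mm long, 24 mm wide and 5 mm thick; origin on its underside, 90 mm from the handle's end; its x axis points to the tines
Mind the look-alikes: they are no part of the job. Leave any turquoise or yellow look-alike of the part that bears lid_2 alone.

How it is judged:
On the way, in this order (a step that is already met when the one before it is completed fails the run):
1. the loose lid was rocked by a press near its edge (angle between any of lid_1, lid_2, lid_3's own z axis and vertical above 0.045 rad), for 0.04 s.
2. the loose lid is down and level (((distance of lid_1 from where it was at the start of the episode between 0.0028 and 0.007 m and angle between lid_1's own z axis and vertical below 0.03 rad) or (distance of lid_2 from where it was at the start of the episode between 0.0028 and 0.007 m and angle between lid_2's own z axis and vertical below 0.03 rad) or (distance of lid_3 from where it was at the start of the episode between 0.0028 and 0.007 m and angle between lid_3's own z axis and vertical below 0.03 rad))), for 0.2 s.
At the end, for the whole second after the job is handed in: The lid that rocked is fully home (its top at least 2.8 mm below where it started, level within 0.03 rad) and the fingers still press on it with more than 1.5 N; the other two lids are within 2 mm of where they started, level within 0.03 rad and untouched ((((distance of lid_1 from where it was at the start of the episode between 0.0028 and 0.007 m and angle between lid_1's own z axis and vertical below 0.03 rad) and contact force between the fingers and lid_1 above 1.5 N and distance of each of lid_2, lid_3 from where it was at the start of the episode below 0.002 m and angle between each of lid_2, lid_3's own z axis and vertical below 0.03 rad and contact force between the fingers and lid_2 below 0.3 N and contact force between the fingers and lid_3 below 0.3 N) or ((distance of lid_2 from where it was at the start of the episode between 0.0028 and 0.007 m and angle between lid_2's own z axis and vertical below 0.03 rad) and contact force between the fingers and lid_2 above 1.5 N and distance of each of lid_1, lid_3 from where it was at the start of the episode below 0.002 m and angle between each of lid_1, lid_3's own z axis and vertical below 0.03 rad and contact force between the fingers and lid_1 below 0.3 N and contact force between the fingers and lid_3 below 0.3 N) or ((distance of lid_3 from where it was at the start of the episode between 0.0028 and 0.007 m and angle between lid_3's own z axis and vertical below 0.03 rad) and contact force between the fingers and lid_3 above 1.5 N and distance of each of lid_1, lid_2 from where it was at the start of the episode below 0.002 m and angle between each of lid_1, lid_2's own z axis and vertical below 0.03 rad and contact force between the fingers and lid_1 below 0.3 N and contact force between the fingers and lid_2 below 0.3 N))); the arm keeps its last pose, push and grip.
It fails at once if a lid was lifted (more than 3 mm up) (height (world z) of lid_1 above 0.076 m or height (world z) of lid_2 above 0.088 m or height (world z) of lid_3 above 0.1 m).
It fails at once if the bowl, dish, tin or fork was disturbed (moved more than 20 mm) (distance of any of bowl, dish, tin, fork from where it was at the start of the episode above 0.02 m).
It also fails if it takes over 48 s, if anything falls off the work surface, if the arm or the gripper's body presses on something with over 40 N, if the wrist force passes 120 N, or if a joint passes its speed limit or range.

## Working session

There is one attempt and no reset: what is moved stays moved. The work goes in short steps, Python scripts to look and compute and a tool call to move; the robot and the scene stay as the last step left them, time stands still between calls to the robot, and variables do not carry over. Pictures are saved under pics/ and viewed, at most 10 in all, crops included, and the job is handed in when it is done.

Besides the shell and the picture viewer there is one more tool, called in YAML: its name, and indented under it one key for each argument. carry_out: Moves the arm, as the interface text tells. Its arguments: {"type":"object","properties":{"increments":{"type":"array","items":{"type":"object","properties":{"offset":{"type":"array","items":{"type":"number"}},"turn":{"type":"number"},"hand":{"type":"number"}}}},"squeeze":{"type":"number"}},"required":["increments"]}

```bash
mkdir -p pics
cat > h.py <<'E'
import numpy as np, cv2
from workcell import robot, imaging
def cam(n):
    p,d=imaging.read_camera(n); return p,d,imaging.camera_info(n)
def pts(d,i):
    h,w=d.shape; K=np.array([[i['fx'],0,i['cx']],[0,i['fy'],i['cy']],[0,0,1]],float)
    v,u=np.mgrid[:h,:w]
    n=cv2.undistortPoints(np.stack([u,v],-1).reshape(-1,1,2).astype(np.float64),K,np.array(i['dist_coeffs'],float)).reshape(h,w,2)
    c=np.dstack([n*d[...,None],d]); R=cv2.Rodrigues(np.array(i['rvec'],float))[0]
    return (c-np.array(i['tvec']).ravel())@R
E
python3 - <<'E'
from h import *
for n in('top','side'):
    p,d,i=cam(n); cv2.imwrite(f'pics/{n}0.png',p[...,::-1]); np.savez(f'{n}0.npz',p=p,P=pts(d,i),d=d)
s=robot.read_state(); print(s)
E
```

```text
{'clock': 0.1, 'joint_pos': array([-1.3432053 ,  0.52198985, -0.03632922,  1.59991874,  0.0212122 ,
        1.02110477, -0.11278935]), 'joint_vel': array([ 0.00068239, -0.00113083,  0.00071619, -0.00136902,  0.00047672,
       -0.00103462,  0.00048938]), 'joint_torque': array([ 2.68954995e-03, -9.28483915e+01,  1.98360331e+00, -3.70541275e+01,
        1.81164430e-02,  5.32759179e-03,  1.05282618e-05]), 'position': array([0.18336815, 0.59737842, 0.40417264]), 'ee_rot': array([-3.64022922e-05,  1.48342469e-01,  9.88935915e-01, -5.16394459e-04]), 'contact_force': array([ 0.64754842, -0.67460382,  0.23389686]), 'torque': array([-0.01061114,  0.01178771,  0.02490771]), 'grip_force': 0.0, 'opening': 0.08548728584012873}
```

View pics/top0.png

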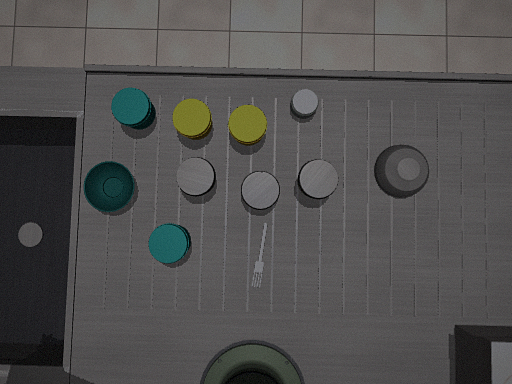

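View pics/side0.png

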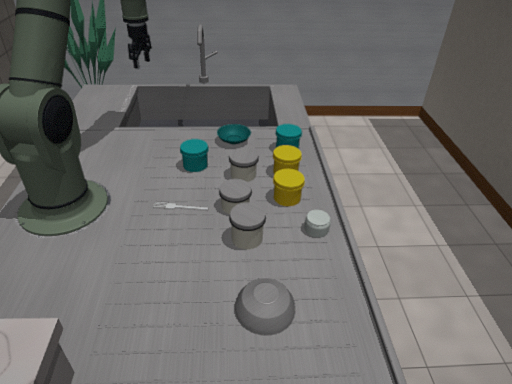

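The top view shows three bare-steel lids at about (196,176), (260,190) and (318,179). The turquoise ones at (131,105) and (169,243) and the yellow ones at (192,117) and (247,124) are look-alikes, so I leave them alone. Next I measure each lid's centre and height.

Run:
```python
from h import *
z=np.load('top0.npz');P=z['P'];d=z['d']
for n,(u,v) in dict(A=(196,176),B=(260,190),C=(318,179),bowl=(402,170),tin=(305,103),teal=(169,243),y1=(192,117),y2=(247,124)).items():
    w=P[v-26:v+27,u-26:u+27].reshape(-1,3); h=np.median(P[v-4:v+5,u-4:u+5,2])
    m=w[abs(w[:,2]-h)<.007]; 
    (cx,cy),r=cv2.minEnclosingCircle(m[:,:2].astype(np.float32))
    print(n,h.round(4),m.mean(0).round(4),(round(cx,4),round(cy,4)),round(r,4),len(m),m.std(0).round(4))
print(P[240,210],P[200,330])
im=z['p'][130:240,160:360,::-1]; cv2.imwrite('pics/crop.png',cv2.resize(im,None,fx=4,fy=4,interpolation=cv2.INTER_CUBIC))
```

```text
A 0.0832 [0.583  0.1603 0.0829] (0.5834, 0.1608) 0.0501 1146 [0.0249 0.0251 0.0019]
B 0.071 [ 0.5518 -0.0102  0.0712] (0.552, -0.0102) 0.0499 1123 [0.0249 0.0247 0.0018]
C 0.0951 [ 0.5831 -0.1584  0.0953] (0.5833, -0.1588) 0.0499 1179 [0.0248 0.0249 0.0019]
bowl 0.0613 [ 0.6176 -0.4016  0.0593] (0.6191, -0.4021) 0.0427 664 [0.0197 0.0194 0.0026]
tin 0.0486 [ 0.7961 -0.1267  0.0481] (0.7958, -0.1262) 0.0356 507 [0.0175 0.0174 0.0022]
teal 0.0832 [0.4077 0.224  0.083 ] (0.4073, 0.2244) 0.0501 1187 [0.0248 0.025  0.0019]
y1 0.0827 [0.7376 0.175  0.0829] (0.7384, 0.1754) 0.0502 1122 [0.025 0.025 0.002]
y2 0.083 [0.7248 0.0275 0.083 ] (0.7254, 0.0283) 0.0503 1119 [0.025  0.0248 0.0019]
[ 0.41152794  0.12533772 -0.00374772] [ 0.53105277 -0.2073969  -0.00213909]
```

View pics/crop.png

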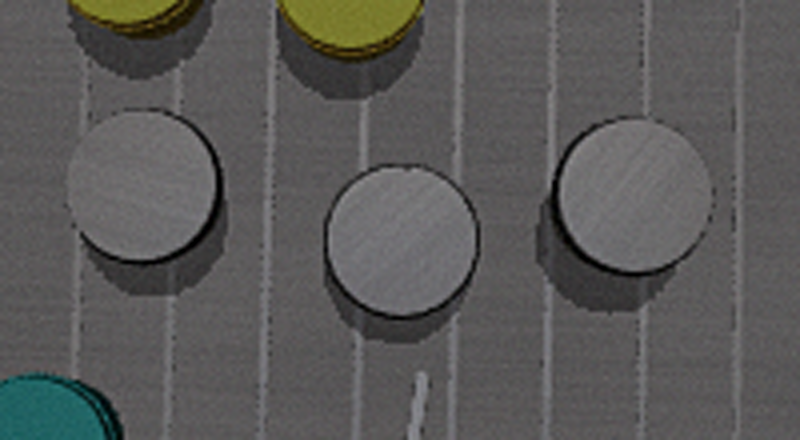

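Lid_1 is B at (0.552,-0.010), lid_2 is A at (0.583,0.161) and lid_3 is C at (0.583,-0.159). Their heights and 50 mm radii match the description. I'll go to lid_2's near edge first, with the fingers shut.

carry_out:
  increments:
    - {"offset": [0.03, -0.036, 0], "turn": 0, "hand": 255}
    - {"offset": [0.03, -0.036, 0], "turn": 0, "hand": 255}
    - {"offset": [0.03, -0.036, 0], "turn": 0, "hand": 255}
    - {"offset": [0.03, -0.036, 0], "turn": 0, "hand": 255}
    - {"offset": [0.03, -0.036, 0], "turn": 0, "hand": 255}
    - {"offset": [0.03, -0.036, 0], "turn": 0, "hand": 255}
    - {"offset": [0.03, -0.036, 0], "turn": 0, "hand": 255}
    - {"offset": [0.03, -0.036, 0], "turn": 0, "hand": 255}
    - {"offset": [0.03, -0.036, 0], "turn": 0, "hand": 255}
    - {"offset": [0.03, -0.036, 0], "turn": 0, "hand": 255}
    - {"offset": [0.03, -0.036, 0], "turn": 0, "hand": 255}
    - {"offset": [0, 0, 0], "turn": 0, "hand": 255}
  squeeze: 40

```text
clock: 1.3
position: [0.5164, 0.196, 0.4045]
ee_rot: [0.001, 0.152, 0.988, -0.001]
contact_force: [-0.7, 0.6, 0.2]
opening: -0.0001
grip_force: 0.0
```

carry_out:
  increments:
    - {"offset": [0.029, -0.035, 0], "turn": 0, "hand": 255}
    - {"offset": [0, 0, -0.045], "turn": 0, "hand": 255}
    - {"offset": [0, 0, -0.045], "turn": 0, "hand": 255}
    - {"offset": [0, 0, -0.03], "turn": 0, "hand": 255}
    - {"offset": [0, 0, -0.015], "turn": 0, "hand": 255}
    - {"offset": [0, 0, -0.004], "turn": 0, "hand": 255}
    - {"offset": [0, 0, 0], "turn": 0, "hand": 255}
    - {"offset": [0, 0, 0], "turn": 0, "hand": 255}
    - {"offset": [0, 0, 0], "turn": 0, "hand": 255}

```text
clock: 2.2
position: [0.5427, 0.1666, 0.2667]
ee_rot: [0.001, 0.148, 0.989, 0.0]
contact_force: [1.0, -1.1, -0.1]
opening: -0.0003
grip_force: 0.0
```

carry_out:
  increments:
    - {"offset": [0.002, -0.005, -0.006], "turn": 0, "hand": 255}
    - {"offset": [0, 0, -0.002], "turn": 0, "hand": 255}
    - {"offset": [0, 0, 0], "turn": 0, "hand": 255}
    - {"offset": [0, 0, 0], "turn": 0, "hand": 255}

```text
clock: 2.6
position: [0.5447, 0.1607, 0.2584]
ee_rot: [0.0, 0.149, 0.989, -0.0]
contact_force: [-2.6, -4.4, 15.1]
opening: 0.0002
grip_force: 7.6
```

carry_out:
  increments:
    - {"offset": [0, 0, -0.001], "turn": 0, "hand": 255}
    - {"offset": [0, 0, 0], "turn": 0, "hand": 255}
    - {"offset": [0, 0, 0], "turn": 0, "hand": 255}

```text
clock: 2.9
position: [0.5447, 0.1607, 0.2582]
ee_rot: [0.0, 0.149, 0.989, 0.0]
contact_force: [-8.3, -5.3, 32.1]
opening: -0.0004
grip_force: 16.6
```

carry_out:
  increments:
    - {"offset": [0, 0, -0.001], "turn": 0, "hand": 255}
    - {"offset": [0, 0, 0], "turn": 0, "hand": 255}
    - {"offset": [0, 0, 0], "turn": 0, "hand": 255}

```text
clock: 3.2
position: [0.5447, 0.1607, 0.258]
ee_rot: [0.001, 0.149, 0.989, 0.0]
contact_force: [-15.3, -7.2, 51.2]
opening: -0.0001
grip_force: 25.8
```

Lid_2 is firm: 51 N at its edge moved it less than 0.5 mm. Next is lid_1, in smaller steps.

carry_out:
  increments:
    - {"offset": [0, 0, 0.04], "turn": 0, "hand": 255}
    - {"offset": [0, 0, 0.01], "turn": 0, "hand": 255}
    - {"offset": [-0.008, -0.043, 0], "turn": 0, "hand": 255}
    - {"offset": [-0.008, -0.043, 0], "turn": 0, "hand": 255}
    - {"offset": [-0.008, -0.043, 0], "turn": 0, "hand": 255}
    - {"offset": [-0.007, -0.042, 0], "turn": 0, "hand": 255}
    - {"offset": [0, 0, 0], "turn": 0, "hand": 255}
    - {"offset": [0, 0, -0.03], "turn": 0, "hand": 255}
    - {"offset": [0, 0, -0.02], "turn": 0, "hand": 255}
    - {"offset": [0, 0, -0.005], "turn": 0, "hand": 255}
    - {"offset": [0, 0, 0], "turn": 0, "hand": 255}
    - {"offset": [0, 0, 0], "turn": 0, "hand": 255}

```text
clock: 4.4
position: [0.5137, -0.0094, 0.2514]
ee_rot: [0.0, 0.148, 0.989, 0.0]
contact_force: [-0.2, 0.8, 0.5]
opening: -0.0001
grip_force: 0.0
```

carry_out:
  increments:
    - {"offset": [0, 0, -0.003], "turn": 0, "hand": 255}
    - {"offset": [0, 0, -0.001], "turn": 0, "hand": 255}
    - {"offset": [0, 0, 0], "turn": 0, "hand": 255}
    - {"offset": [0, 0, 0], "turn": 0, "hand": 255}
    - {"offset": [0, 0, 0], "turn": 0, "hand": 255}

```text
clock: 4.9
position: [0.5135, -0.0095, 0.2469]
ee_rot: [0.0, 0.148, 0.989, 0.0]
contact_force: [0.1, 0.0, -0.0]
opening: -0.0002
grip_force: 0.0
```

carry_out:
  increments:
    - {"offset": [0, 0, -0.001], "turn": 0, "hand": 255}
    - {"offset": [0, 0, 0], "turn": 0, "hand": 255}
    - {"offset": [0, 0, 0], "turn": 0, "hand": 255}
    - {"offset": [0, 0, 0], "turn": 0, "hand": 255}

```text
clock: 5.3
position: [0.5134, -0.0096, 0.2463]
ee_rot: [0.0, 0.148, 0.989, 0.0]
contact_force: [-5.0, 0.2, 16.2]
opening: 0.0003
grip_force: 8.5
```

Lid_1 is firm too: 16 N with no give at 0.246. That leaves lid_3, which I press gently at its near edge.

carry_out:
  increments:
    - {"offset": [0, 0, 0.04], "turn": 0, "hand": 255}
    - {"offset": [0, 0, 0.04], "turn": 0, "hand": 255}
    - {"offset": [0.008, -0.038, 0], "turn": 0, "hand": 255}
    - {"offset": [0.008, -0.038, 0], "turn": 0, "hand": 255}
    - {"offset": [0.008, -0.038, 0], "turn": 0, "hand": 255}
    - {"offset": [0.007, -0.035, 0], "turn": 0, "hand": 255}
    - {"offset": [0, 0, 0], "turn": 0, "hand": 255}
    - {"offset": [0, 0, -0.03], "turn": 0, "hand": 255}
    - {"offset": [0, 0, -0.015], "turn": 0, "hand": 255}
    - {"offset": [0, 0, -0.006], "turn": 0, "hand": 255}
    - {"offset": [0, 0, 0], "turn": 0, "hand": 255}
    - {"offset": [0, 0, 0], "turn": 0, "hand": 255}

```text
clock: 6.5
position: [0.5446, -0.1584, 0.2754]
ee_rot: [0.0, 0.148, 0.989, -0.0]
contact_force: [-0.1, -0.1, 1.2]
opening: -0.0003
grip_force: 0.0
```

carry_out:
  increments:
    - {"offset": [0, 0, -0.003], "turn": 0, "hand": 255}
    - {"offset": [0, 0, -0.001], "turn": 0, "hand": 255}
    - {"offset": [0, 0, -0.001], "turn": 0, "hand": 255}
    - {"offset": [0, 0, 0], "turn": 0, "hand": 255}
    - {"offset": [0, 0, 0], "turn": 0, "hand": 255}
    - {"offset": [0, 0, 0], "turn": 0, "hand": 255}

```text
clock: 7.1
position: [0.5444, -0.1585, 0.2698]
ee_rot: [0.0, 0.148, 0.989, -0.0]
contact_force: [0.3, -0.2, 0.7]
opening: -0.0003
grip_force: 0.2
```

carry_out:
  increments:
    - {"offset": [0, 0, -0.001], "turn": 0, "hand": 255}
    - {"offset": [0, 0, 0], "turn": 0, "hand": 255}
    - {"offset": [0, 0, 0], "turn": 0, "hand": 255}

```text
clock: 7.4
position: [0.5444, -0.1585, 0.2687]
ee_rot: [-0.0, 0.148, 0.989, -0.0]
contact_force: [-0.4, 0.3, 0.3]
opening: -0.0003
grip_force: 0.5
```

It gives under 0.5 N, so lid_3 is the loose one. I press a little further to pass 0.045 rad.

carry_out:
  increments:
    - {"offset": [0, 0, -0.001], "turn": 0, "hand": 255}
    - {"offset": [0, 0, 0], "turn": 0, "hand": 255}
    - {"offset": [0, 0, 0], "turn": 0, "hand": 255}

```text
clock: 7.7
position: [0.5444, -0.1585, 0.2677]
ee_rot: [-0.0, 0.148, 0.989, -0.0]
contact_force: [-1.3, -0.3, 0.8]
opening: -0.0002
grip_force: 0.8
```

carry_out:
  increments:
    - {"offset": [0, 0, -0.0005], "turn": 0, "hand": 255}
    - {"offset": [0, 0, 0], "turn": 0, "hand": 255}
    - {"offset": [0, 0, 0], "turn": 0, "hand": 255}

```text
clock: 8.0
position: [0.5444, -0.1585, 0.2672]
ee_rot: [-0.0, 0.148, 0.989, -0.0]
contact_force: [-0.8, 0.0, 1.4]
opening: 0.0002
grip_force: 0.9
```

Run:
```python
from h import *
p,d,i=cam('top');P=pts(d,i)
s=robot.read_state();print(s['clock'],s['position'],s['contact_force'],s['grip_force'])
P0=np.load('top0.npz')['P']
for Q in(P0,P):
    w=Q.reshape(-1,3);m=w[(np.hypot(w[:,0]-.5833,w[:,1]+.1588)<.045)&(abs(w[:,2]-.095)<.008)]
    A=np.c_[m[:,:2]-[.5833,-.1588],np.ones(len(m))];print(len(m),np.linalg.lstsq(A,m[:,2],rcond=None)[0])
```

```text
8.05 [ 0.54435752 -0.15854448  0.26719523] [-0.54812276 -0.62694582  1.44080291] 0.9530328763480789
958 [ 0.00042478 -0.00369832  0.09538537]
189 [ 0.09960591 -0.00569123  0.09540862]
```

The depth fit shows about 0.10 rad of tilt, so lid_3 has rocked. Now I lift clear and press its middle.

carry_out:
  increments:
    - {"offset": [0, 0, 0.015], "turn": 0, "hand": 255}
    - {"offset": [0.02, 0, 0], "turn": 0, "hand": 255}
    - {"offset": [0.019, 0, 0], "turn": 0, "hand": 255}
    - {"offset": [0, 0, 0], "turn": 0, "hand": 255}
    - {"offset": [0, 0, 0], "turn": 0, "hand": 255}
    - {"offset": [0, 0, -0.01], "turn": 0, "hand": 255}
    - {"offset": [0, 0, -0.002], "turn": 0, "hand": 255}
    - {"offset": [0, 0, 0], "turn": 0, "hand": 255}
    - {"offset": [0, 0, 0], "turn": 0, "hand": 255}
    - {"offset": [0, 0, 0], "turn": 0, "hand": 255}

```text
clock: 9.05
position: [0.5832, -0.1585, 0.27]
ee_rot: [-0.0, 0.148, 0.989, -0.0]
contact_force: [-0.4, -0.3, -0.0]
opening: -0.0003
grip_force: 0.0
```

carry_out:
  increments:
    - {"offset": [0, 0, -0.001], "turn": 0, "hand": 255}
    - {"offset": [0, 0, -0.001], "turn": 0, "hand": 255}
    - {"offset": [0, 0, -0.001], "turn": 0, "hand": 255}
    - {"offset": [0, 0, 0], "turn": 0, "hand": 255}
    - {"offset": [0, 0, 0], "turn": 0, "hand": 255}

```text
clock: 9.55
position: [0.5834, -0.1585, 0.2674]
ee_rot: [0.0, 0.148, 0.989, -0.0]
contact_force: [-2.4, -0.8, 4.3]
opening: -0.0002
grip_force: 2.8
```

carry_out:
  increments:
    - {"offset": [0, 0, -0.001], "turn": 0, "hand": 255}
    - {"offset": [0, 0, -0.001], "turn": 0, "hand": 255}
    - {"offset": [0, 0, 0], "turn": 0, "hand": 255}
    - {"offset": [0, 0, 0], "turn": 0, "hand": 255}

```text
clock: 9.95
position: [0.5834, -0.1585, 0.2665]
ee_rot: [0.0, 0.148, 0.989, 0.0]
contact_force: [-8.8, 1.3, 24.0]
opening: 0.0004
grip_force: 12.1
```

carry_out:
  increments:
    - {"offset": [0, 0, 0], "turn": 0, "hand": 255}
    - {"offset": [0, 0, 0], "turn": 0, "hand": 255}
    - {"offset": [0, 0, 0], "turn": 0, "hand": 255}
    - {"offset": [0, 0, 0], "turn": 0, "hand": 255}

```text
clock: 10.35
position: [0.5834, -0.1585, 0.2665]
ee_rot: [0.0, 0.148, 0.989, 0.0]
contact_force: [-8.1, 2.2, 24.7]
opening: -0.0
grip_force: 12.1
```

Run:
```python
from h import *
for n in('side','top'):
    p,d,i=cam(n);P=pts(d,i);P0=np.load(n+'0.npz')['P']
    for k,(x,y,h) in dict(l1=(.552,-.0102,.071),l2=(.583,.161,.083),l3=(.583,-.1588,.095)).items():
        ok=lambda Q:(np.hypot(Q[...,0]-x,Q[...,1]-y)<.043)&(abs(Q[...,2]-h)<.009)
        m=ok(P)&ok(P0); w=P[m]
        print(n,k,m.sum(),np.median(P[m][:,2]-P0[m][:,2]) if m.any() else 0,np.linalg.lstsq(np.c_[w[:,:2]-[x,y],np.ones(len(w))],w[:,2],rcond=None)[0].round(4))
s=robot.read_state();print(s['clock'],s['position'],s['contact_force'],s['grip_force'])
```

```text
side l1 234 -0.00010595758516963871 [-0.0052  0.0061  0.0739]
side l2 0 0 [0. 0. 0.]
side l3 369 -0.003975407445685267 [0.0034 0.0005 0.0943]
top l1 840 -3.364982828828189e-05 [-0.0041 -0.0028  0.0713]
top l2 844 9.725793787854903e-05 [-0.0006 -0.0028  0.083 ]
top l3 105 -0.0037235844230793097 [ 0.0012 -0.0238  0.0924]
10.45 [ 0.5833691  -0.15855661  0.26642231] [-7.64705744  3.78339331 24.77060397] 12.095325575501192
```

Lid_3 is about 4 mm down and level with the fingers pressing about 25 N, and the other two lids haven't moved. I hand the job in.

```bash
python3 -c "
from workcell import robot
print(robot.job_done())"
```

```text
the job is handed in; nothing more can be done
None
```

Lid_3, on the tall canister, was the loose one: it rocked about 0.10 rad, is now pressed about 4 mm down and level, and the fingers still rest on it at about 25 N; the job is handed in, with no verdict returned.

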